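Find the two loaded jars by heft and set them on the scale

ROBOT

A 6-joint arm with a two-finger parallel gripper is mounted at the origin on the work surface. World frame = base frame: x ahead of the robot, y to its left, z up, the work surface at z = 0. Lengths are in mm, angles in rad, forces in N, time in s.
With the tool pointing down it reaches from about 300 to 875 mm from the base axis. Payload 6.4 kg.
Tool frame: the origin (TCP) lies on the centre line of the jaws, within the pads' length; the fingertips stand 22 mm ahead of it and the grasp point (between the pads) lies 3 mm ahead of it; z points along the fingers, y is the line along which they close (so a half turn about z gives the same grasp; the last joint's range is limited). The gripper opens to 88 mm and grips with 3 to 60 N. Pads are 18 mm wide; open, the fingers measure 123 mm over their backs; the gripper's body (75 mm by 187 mm) begins 45 mm behind the grasp point.
Start: joints at [-1.428, 0.181, 1.607, -0, 1.354, -0.206], TCP at [196.534, -540.385, 260.714] pointing down, gripper open.
Joint ranges: [-2.99, 2.99], [-0.89, 2.07], [0.3, 2.58], [-1.14, 4.28], [0, 2.63], [-3.12, 3.12]. Speed limits (rad/s): [2.57, 2.57, 3.01, 3.14, 3.14, 3.14].

INTERFACE

Orientations are given as a unit quaternion [x, y, z, w].
In Python, from station import * gives the robot as it stands.
- The arm moves only by the shell command python3 -m inch 'ROWS' [OPENING] [FORCE]. ROWS is JSON, a list of rows, each an object of numbers: "tx", "ty", "tz": the shift along the world's x, y, z in mm; "turn": the turn about the world's z in rad. A call has 1 to 5 rows; each row shifts and turns the commanded pose from where the row before left it; what a row does not reach is not made up. A row lasts 1/10 s, in which the tool goes at most 50 mm and 8.59 degrees, less where a joint would pass 70% of its speed; a pose out of reach is approached as far as the arm can. A call is refused whole if a number of a shift passes 50 or a number of a turn 0.15, either way. A call with a gripper value outside its range is refused whole. OPENING is the finger opening in mm, from 0 to 88.1, set as the call begins (- or left out, the last holds). The fingers move at their own pace and stop on an object; FORCE is the grip in N (left out, the last holds). Time passes only in rows, so rows that do not move let the fingers close. It gives the time, the measured TCP pose, the force, the opening and the grip force at its end, in the units of the state.
- get_obs(): the state, without advancing time (a new reading comes with each control period).
- camera(name): name is "scene" or "top"; returns a dict with "image" (420x560x3 uint8, red, green, blue), "range_z" (420x560 float32, mm along the optical axis (not along the pixel's ray), 0 where there is no reading), "fx", "fy", "cx", "cy" (pixels), "rvec" (rotation vector, rad) and "tvec" (3), from world to camera coordinates, as OpenCV has them. Camera axes: x right, y down, z forward; pixel columns grow to the right and rows downward; lengths in mm; the calibration is good to about 2 mm. A picture is of the moment at which its call begins.
- hand_in(): hands the job in; it is judged then, once.
The state is a dict: "clock": time; "joint_pos": joint angles; "joint_velocities": joint speeds; "joint_efforts": joint torques, N m; "tool_pos": TCP position; "tcp_rot": TCP orientation; "wrist_force": force on the tool from outside, world axes, zero at the start; "moment": the same for the moment, N m; "gripper_width": finger opening in mm; "grip_force": force on a finger pad.
Only numpy, scipy, OpenCV 4.12 (cv2) and the standard library are available. Lean on these libraries where they do the work, as an engineer would, in place of code of your own. Each camera call takes 0.05 s, during which the arm holds its last target. There are 200 camera calls.

TASK

Two of the four look-alike striped jars on the board hold a heavy grinding stone and two are empty: find by heft which are loaded, and set both loaded ones upright on the scale's pan, gently, without pressing the pan down hard. Leave the two empty jars standing on the board where they were, keep every jar upright, and do not shift the cup and the little dish that stand between the board and the scale.

Things in the scene. Friction and masses are not known exactly. Their poses are not given: they have to be found in the camera images.
- jar_1_mid (a point): closed cream storage jar with red stripes and a flat red lid, 60 mm across, 84 mm high, opaque, lid fixed; point at its centre, 42 mm above its underside, z up along its axis. All four jars look the same; any two of them are empty (about 150 to 175 g), the other two hold a loose ceramic grinding stone that cannot be seen (about 415 to 505 g together). Hold and move it upright.
- jar_2_mid (a point): closed cream storage jar with red stripes and a flat red lid, 60 mm across, 84 mm high, opaque, lid fixed; point at its centre, 42 mm above its underside, z up along its axis. Looks the same as jar_1; may be empty or loaded.
- jar_3_mid (a point): closed cream storage jar with red stripes and a flat red lid, 60 mm across, 84 mm high, opaque, lid fixed; point at its centre, 42 mm above its underside, z up along its axis. Looks the same as jar_1; may be empty or loaded.
- jar_4_mid (a point): closed cream storage jar with red stripes and a flat red lid, 60 mm across, 84 mm high, opaque, lid fixed; point at its centre, 42 mm above its underside, z up along its axis. Looks the same as jar_1; may be empty or loaded.
- board: plywood board 250 x 250 x 18 mm, fixed, on which the four jars stand two by two, about 124 mm apart, rows along its x and y; origin at the centre of its underside. Board and scale may lie either way round, left or right
- pan_top (a point): centre of the top face of the bench scale's rectangular flat steel pan, 190 mm along its x by 150 mm along its y, 60 mm above the table when empty, z up; there is room for two jars side by side along x. The scale's low display stands 50 mm high past the +x end of the pan
- pan (a joint): how far the scale's pan has sunk under load, in m: 0 empty, 1 mm for each 1.2 N; its hard stop is at 16 mm
- cup_mid: bystander: striped open cup, 72 mm across, 75 mm high, between board and scale; origin at the centre of its underside
- dish: bystander: small white dish, 64 mm across, 26 mm high, between board and scale, nearer the robot; origin at the centre of its underside

How it is judged:
By the outcome, as a careful person would: the job done as asked, in the order asked, and still so for the second after the job is handed in, with the robot touching nothing.
It also fails if it takes over 72 s, if anything falls off the work surface, if the arm or the gripper's body presses on something with over 40 N, if the wrist force passes 120 N, or if a joint passes its speed limit or range.

## Working session

There is one attempt and no reset: what is moved stays moved. The work goes in short steps, Python scripts to look and compute and a shell command to move; the robot and the scene stay as the last step left them, time stands still between calls to the robot, and variables do not carry over. Pictures are saved under pics/ and viewed, at most 10 in all, crops included, and the job is handed in when it is done.

```bash
mkdir -p pics; cat > h.py <<'E'
from station import *
import numpy as np, cv2
def cloud(c):
    z=c["range_z"].astype(float); v,u=np.mgrid[:z.shape[0],:z.shape[1]]
    P=np.stack([(u-c["cx"])/c["fx"]*z,(v-c["cy"])/c["fy"]*z,z],-1)
    R=cv2.Rodrigues(np.array(c["rvec"],float))[0]
    W=(P-np.array(c["tvec"],float).ravel())@R
    W[z==0]=np.nan
    return W
E
python3 - <<'E'
from h import *
for n in("top","scene"):
    c=camera(n); cv2.imwrite(f"pics/{n}0.png",c["image"][:,:,::-1]); np.save(f"{n}0.npy",cloud(c))
o=get_obs(); print(o)
W=np.load("top0.npy"); im=camera("top")["image"].astype(int)
red=(im[...,0]>im[...,1]+60)&(W[...,2]>90)&(W[...,2]<115)
n,l,s,ce=cv2.connectedComponentsWithStats(red.astype(np.uint8))
for i in range(1,n):
    if s[i,4]>60:
        p=W[l==i]; print(s[i],np.nanmedian(p,0),(p.max(0)+p.min(0))/2,np.ptp(p,0))
E
```

```text
{'clock': 0.1, 'joint_pos': array([-1.42834681e+00,  1.81462337e-01,  1.60787306e+00, -7.63421084e-06,
        1.35379475e+00, -2.06287266e-01]), 'joint_velocities': array([ 0.00072874, -0.00238536, -0.00163724, -0.00048174,  0.00059209,
        0.00113897]), 'joint_efforts': array([ 1.46712053e-03, -4.34819412e+01, -3.42695940e+01,  7.03600910e-02,
        3.40290880e-02, -4.39713529e-05]), 'tool_pos': array([ 196.44224949, -539.9424714 ,  259.91957243]), 'tcp_rot': array([ 9.84835876e-01,  1.73486903e-01,  2.08084328e-05, -7.68477942e-04]), 'wrist_force': array([0.36612505, 0.56732659, 0.45908728]), 'moment': array([ 0.00218387, -0.00604407, -0.01990643]), 'grip_force': 0.0, 'gripper_width': 88.09650259982688}
[160 135  36  35 976] [626.5588062  151.60210375 101.65353091] [627.0942029  152.17722359  98.68782004] [57.76683383 58.09718228 14.02199636]
[ 86 137  36  35 985] [624.25042504 276.60282317 101.65136273] [623.68853604 277.57495733  98.70395214] [57.95343704 59.86257826 13.25544844]
[ 169  204   36   36 1013] [507.78861179 133.35549869 101.75691568] [508.78345108 134.27472531  97.68930101] [58.77826264 58.69410872 15.11557101]
[  91  212   37   36 1026] [494.45674574 263.13798702 101.66921872] [495.37292952 264.35028163  98.79162999] [58.69027031 59.36573918 13.07926734]
```

View pics/top0.png

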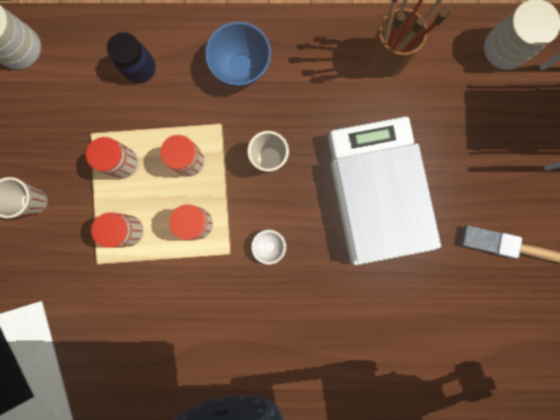

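View pics/scene0.png

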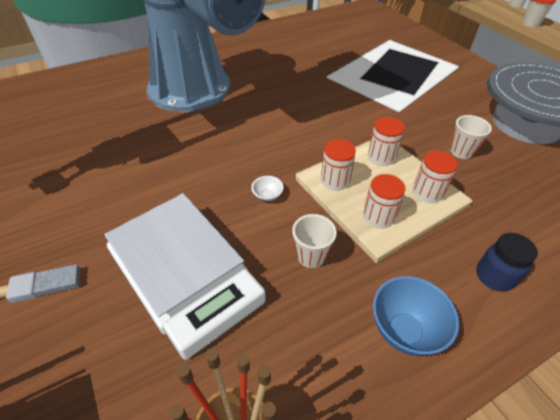

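The four lids are at about (107,155), (181,153), (112,230) and (189,222) in the top view. The pan is centred near (388,203) with its display at the top, and the cup is at (268,151) and the dish at (268,247).

```bash
python3 - <<'E'
from h import *
W=np.load("top0.npy")
def bl(u0,u1,v0,v1,z0,z1):
    p=W[v0:v1,u0:u1].reshape(-1,3); p=p[(p[:,2]>z0)&(p[:,2]<z1)]; return p
for nm,a in dict(pan=(325,450,110,270,55,64),disp=(325,420,110,165,40,54),cup=(235,295,125,180,65,85),dish=(245,292,225,270,18,32),board=(85,235,120,270,14,21)).items():
    p=bl(*a); r=cv2.minAreaRect(p[:,:2].astype(np.float32)); print(nm,len(p),np.median(p,0),r, cv2.boxPoints(r).round().tolist())
E
```

```text
pan 8899 [ 543.27856593 -213.87786165   59.78611526] ((544.421630859375, -214.3380126953125), (190.08401489257812, 150.36622619628906), 10.818052291870117) [[437.0, -158.0], [465.0, -306.0], [652.0, -270.0], [624.0, -123.0]]
disp 2294 [ 665.57656911 -189.05993686   46.18566656] ((667.2391357421875, -190.394775390625), (54.2750358581543, 150.006591796875), 10.962320327758789) [[626.0, -122.0], [655.0, -269.0], [708.0, -259.0], [680.0, -112.0]]
cup 368 [644.45209322   0.95464191  74.07498732] ((635.1123657226562, -0.10239791870117188), (70.26082611083984, 68.91480255126953), 0.26225337386131287) [[600.0, 34.0], [600.0, -35.0], [670.0, -34.0], [670.0, 35.0]]
dish 355 [464.4771625    0.60814652  24.35969547] ((465.4823913574219, 0.37954139709472656), (59.47697830200195, 61.16952896118164), 89.90303802490234) [[435.0, -29.0], [496.0, -29.0], [496.0, 30.0], [435.0, 30.0]]
board 11593 [564.34835668 204.51556061  17.78534935] ((567.1565551757812, 207.8233642578125), (250.12452697753906, 250.26734924316406), 4.256659030914307) [[433.0, 323.0], [452.0, 74.0], [701.0, 92.0], [683.0, 342.0]]
```

```bash
python3 -m inch '[{"tx":17,"ty":37,"turn":-0.08},{"tx":17,"ty":37,"turn":-0.08},{"tx":17,"ty":37},{"tx":17,"ty":37},{"tx":17,"ty":37}]' 88 25
python3 -m inch '[{"tx":17,"ty":37},{"tx":17,"ty":37},{"tx":17,"ty":37},{"tx":17,"ty":37},{"tx":17,"ty":37}]' 
python3 -m inch '[{"tx":17,"ty":37},{"tx":17,"ty":37},{"tx":17,"ty":37},{"tx":17,"ty":37},{"tx":17,"ty":37}]'
python3 -m inch '[{"tx":19,"ty":40},{"tx":19,"ty":40},{"tx":19,"ty":37},{},{}]'
```

```text
invalid input at $[0]: expected keys tx, ty, tz, turn
invalid input at $[0]: expected keys tx, ty, tz, turn
invalid input at $[0]: expected keys tx, ty, tz, turn
invalid input at $[0]: expected keys tx, ty, tz, turn
```

```bash
python3 -m inch '[{"tx":17,"ty":37,"tz":0,"turn":-0.08},{"tx":17,"ty":37,"tz":0,"turn":-0.08},{"tx":17,"ty":37,"tz":0,"turn":0},{"tx":17,"ty":37,"tz":0,"turn":0},{"tx":17,"ty":37,"tz":0,"turn":0}]' 88 25
python3 -m inch '[{"tx":17,"ty":37,"tz":0,"turn":0},{"tx":17,"ty":37,"tz":0,"turn":0},{"tx":17,"ty":37,"tz":0,"turn":0},{"tx":17,"ty":37,"tz":0,"turn":0},{"tx":17,"ty":37,"tz":0,"turn":0}]'
python3 -m inch '[{"tx":17,"ty":37,"tz":0,"turn":0},{"tx":17,"ty":37,"tz":0,"turn":0},{"tx":17,"ty":37,"tz":0,"turn":0},{"tx":17,"ty":37,"tz":0,"turn":0},{"tx":17,"ty":37,"tz":0,"turn":0}]'
python3 -m inch '[{"tx":19,"ty":40,"tz":0,"turn":0},{"tx":19,"ty":40,"tz":0,"turn":0},{"tx":19,"ty":37,"tz":0,"turn":0},{"tx":0,"ty":0,"tz":0,"turn":0},{"tx":0,"ty":0,"tz":0,"turn":0}]'
```

```text
clock: 0.65
tool_pos: [281.8, -353.7, 260.4]
tcp_rot: [0.996, 0.094, 0.0, -0.0]
wrist_force: [0.5, -0.2, 0.3]
gripper_width: 88.3
grip_force: 0.0
clock: 1.15
tool_pos: [366.8, -168.8, 260.7]
tcp_rot: [0.996, 0.094, 0.0, 0.0]
wrist_force: [1.3, -0.2, -0.7]
gripper_width: 88.3
grip_force: 0.0
clock: 1.65
tool_pos: [451.8, 16.4, 260.7]
tcp_rot: [0.996, 0.094, 0.0, 0.0]
wrist_force: [1.5, -0.8, -0.2]
gripper_width: 88.4
grip_force: 0.0
clock: 2.15
tool_pos: [508.2, 132.3, 260.0]
tcp_rot: [0.995, 0.095, -0.001, 0.0]
wrist_force: [-0.1, 0.3, 0.1]
gripper_width: 88.2
grip_force: 0.0
```

```bash
python3 -m inch '[{"tx":0,"ty":1.5,"tz":-40,"turn":0},{"tx":0,"ty":0,"tz":-40,"turn":0},{"tx":0,"ty":0,"tz":-40,"turn":0},{"tx":0,"ty":0,"tz":-40,"turn":0},{"tx":0,"ty":0,"tz":-22,"turn":0}]' 88 25
python3 -m inch '[{"tx":0,"ty":0,"tz":0,"turn":0},{"tx":0,"ty":0,"tz":0,"turn":0},{"tx":0,"ty":0,"tz":0,"turn":0},{"tx":0,"ty":0,"tz":0,"turn":0},{"tx":0,"ty":0,"tz":0,"turn":0}]' 40 25
python3 -m inch '[{"tx":0,"ty":0,"tz":0,"turn":0},{"tx":0,"ty":0,"tz":0,"turn":0},{"tx":0,"ty":0,"tz":0,"turn":0},{"tx":0,"ty":0,"tz":0,"turn":0},{"tx":0,"ty":0,"tz":0,"turn":0}]' 40 25
```

```text
clock: 2.65
tool_pos: [506.0, 131.5, 75.6]
tcp_rot: [0.996, 0.093, -0.002, 0.0]
wrist_force: [-0.4, 0.5, -0.4]
gripper_width: 87.9
grip_force: 0.0
clock: 3.15
tool_pos: [509.8, 133.1, 80.6]
tcp_rot: [0.996, 0.094, 0.002, 0.0]
wrist_force: [-2.2, -0.8, 7.2]
gripper_width: 59.8
grip_force: 25.0
clock: 3.65
tool_pos: [509.8, 133.2, 80.6]
tcp_rot: [0.996, 0.094, 0.002, 0.0]
wrist_force: [-2.3, -0.9, 7.4]
gripper_width: 59.8
grip_force: 25.0
```

```bash
python3 -m inch '[{"tx":0,"ty":0,"tz":10,"turn":0},{"tx":0,"ty":0,"tz":15,"turn":0},{"tx":0,"ty":0,"tz":15,"turn":0},{"tx":0,"ty":0,"tz":0,"turn":0},{"tx":0,"ty":0,"tz":0,"turn":0}]'
python3 -m inch '[{"tx":0,"ty":0,"tz":0,"turn":0},{"tx":0,"ty":0,"tz":0,"turn":0},{"tx":0,"ty":0,"tz":0,"turn":0},{"tx":0,"ty":0,"tz":0,"turn":0},{"tx":0,"ty":0,"tz":0,"turn":0}]'
```

```text
clock: 4.15
tool_pos: [508.3, 133.1, 118.8]
tcp_rot: [0.996, 0.094, 0.0, 0.0]
wrist_force: [0.0, -0.6, -5.5]
gripper_width: 59.7
grip_force: 25.0
clock: 4.65
tool_pos: [508.4, 133.1, 118.5]
tcp_rot: [0.996, 0.094, -0.0, -0.0]
wrist_force: [0.8, -0.5, -4.6]
gripper_width: 59.7
grip_force: 25.0
```

C is loaded (about 5 N). I'll carry it to the far slot on the pan.

```bash
python3 -m inch '[{"tx":0,"ty":0,"tz":15,"turn":0},{"tx":0,"ty":0,"tz":25,"turn":0},{"tx":0,"ty":0,"tz":20,"turn":0},{"tx":2,"ty":-10,"tz":0,"turn":0},{"tx":6,"ty":-25,"tz":0,"turn":0}]'
python3 -m inch '[{"tx":8,"ty":-35,"tz":0,"turn":0},{"tx":10,"ty":-40,"tz":0,"turn":0},{"tx":10,"ty":-40,"tz":0,"turn":0},{"tx":10,"ty":-40,"tz":0,"turn":0},{"tx":9,"ty":-40,"tz":0,"turn":0}]'
python3 -m inch '[{"tx":9,"ty":-40,"tz":0,"turn":0},{"tx":8,"ty":-35,"tz":0,"turn":0},{"tx":5,"ty":-20,"tz":0,"turn":0},{"tx":3,"ty":-13,"tz":0,"turn":0},{"tx":0,"ty":0,"tz":0,"turn":0}]'
python3 -m inch '[{"tx":0,"ty":0,"tz":0,"turn":0},{"tx":0,"ty":0,"tz":0,"turn":0},{"tx":0,"ty":0,"tz":0,"turn":0}]'
```

```text
clock: 5.15
tool_pos: [516.4, 98.6, 178.6]
tcp_rot: [0.995, 0.096, 0.0, -0.0]
wrist_force: [-0.4, -0.9, -5.5]
gripper_width: 59.6
grip_force: 25.0
clock: 5.65
tool_pos: [563.1, -99.1, 177.2]
tcp_rot: [0.996, 0.094, -0.001, -0.0]
wrist_force: [0.4, 0.4, -4.4]
gripper_width: 59.4
grip_force: 25.0
clock: 6.15
tool_pos: [588.3, -206.0, 177.8]
tcp_rot: [0.996, 0.093, -0.0, -0.0]
wrist_force: [-0.6, -0.1, -5.4]
gripper_width: 59.9
grip_force: 25.0
clock: 6.45
tool_pos: [588.6, -203.4, 178.8]
tcp_rot: [0.995, 0.095, -0.0, -0.0]
wrist_force: [0.2, 0.2, -5.5]
gripper_width: 59.7
grip_force: 25.0
```

```bash
python3 -m inch '[{"tx":0,"ty":-2,"tz":-15,"turn":0},{"tx":0,"ty":0,"tz":-20,"turn":0},{"tx":0,"ty":0,"tz":-10,"turn":0},{"tx":0,"ty":0,"tz":-4,"turn":0},{"tx":0,"ty":0,"tz":0,"turn":0}]'
python3 -m inch '[{"tx":0,"ty":0,"tz":-3,"turn":0},{"tx":0,"ty":0,"tz":-2,"turn":0},{"tx":0,"ty":0,"tz":0,"turn":0},{"tx":0,"ty":0,"tz":0,"turn":0}]'
```

```text
clock: 6.95
tool_pos: [588.1, -206.6, 128.8]
tcp_rot: [0.996, 0.094, -0.001, -0.0]
wrist_force: [-0.2, -0.1, -4.6]
gripper_width: 59.9
grip_force: 25.0
clock: 7.35
tool_pos: [588.7, -207.0, 125.1]
tcp_rot: [0.996, 0.094, 0.0, 0.0]
wrist_force: [0.1, 0.8, -4.8]
gripper_width: 59.4
grip_force: 25.0
```

```bash
python3 -m inch '[{"tx":0,"ty":0,"tz":-1,"turn":0},{"tx":0,"ty":0,"tz":-1,"turn":0},{"tx":0,"ty":0,"tz":-1,"turn":0},{"tx":0,"ty":0,"tz":0,"turn":0},{"tx":0,"ty":0,"tz":0,"turn":0}]'
python3 -m inch '[{"tx":0,"ty":0,"tz":-1,"turn":0},{"tx":0,"ty":0,"tz":-1,"turn":0},{"tx":0,"ty":0,"tz":0,"turn":0},{"tx":0,"ty":0,"tz":0,"turn":0}]'
```

```text
clock: 7.85
tool_pos: [588.6, -206.9, 121.9]
tcp_rot: [0.996, 0.094, 0.0, 0.0]
wrist_force: [-0.7, -0.3, -3.2]
gripper_width: 59.8
grip_force: 25.0
clock: 8.25
tool_pos: [588.6, -207.0, 119.9]
tcp_rot: [0.996, 0.094, 0.0, 0.0]
wrist_force: [-0.6, 0.0, -1.7]
gripper_width: 59.3
grip_force: 25.0
```

```bash
python3 -m inch '[{"tx":0,"ty":0,"tz":-1,"turn":0},{"tx":0,"ty":0,"tz":-0.5,"turn":0},{"tx":0,"ty":0,"tz":0,"turn":0},{"tx":0,"ty":0,"tz":0,"turn":0}]'
python3 -m inch '[{"tx":0,"ty":0,"tz":0,"turn":0},{"tx":0,"ty":0,"tz":0,"turn":0},{"tx":0,"ty":0,"tz":0,"turn":0},{"tx":0,"ty":0,"tz":0,"turn":0}]' 88
python3 -m inch '[{"tx":0,"ty":0,"tz":15,"turn":0},{"tx":0,"ty":0,"tz":25,"turn":0},{"tx":0,"ty":0,"tz":25,"turn":0},{"tx":0,"ty":0,"tz":15,"turn":0},{"tx":0,"ty":0,"tz":0,"turn":0}]'
```

```text
clock: 8.65
tool_pos: [588.6, -207.0, 118.4]
tcp_rot: [0.996, 0.094, 0.0, 0.0]
wrist_force: [-1.9, -0.0, 0.3]
gripper_width: 59.9
grip_force: 25.0
clock: 9.05
tool_pos: [588.7, -206.9, 118.3]
tcp_rot: [0.996, 0.094, 0.0, 0.0]
wrist_force: [0.1, 0.0, 0.2]
gripper_width: 87.6
grip_force: 0.0
clock: 9.55
tool_pos: [590.1, -207.7, 201.9]
tcp_rot: [0.996, 0.094, 0.002, 0.002]
wrist_force: [0.2, -0.7, -0.0]
gripper_width: 88.0
grip_force: 0.0
```

```bash
python3 -m inch '[{"tx":4,"ty":40,"tz":0,"turn":0},{"tx":4,"ty":40,"tz":0,"turn":0},{"tx":4,"ty":40,"tz":0,"turn":0},{"tx":4,"ty":40,"tz":0,"turn":0},{"tx":4,"ty":40,"tz":0,"turn":0}]'
python3 -m inch '[{"tx":4,"ty":40,"tz":0,"turn":0},{"tx":4,"ty":40,"tz":0,"turn":0},{"tx":5,"ty":40,"tz":0,"turn":0},{"tx":5,"ty":39,"tz":0,"turn":0},{"tx":0,"ty":0,"tz":0,"turn":0}]'
python3 -m inch '[{"tx":0,"ty":0,"tz":-30,"turn":0},{"tx":0,"ty":0,"tz":-30,"turn":0},{"tx":0,"ty":0,"tz":-20,"turn":0},{"tx":0,"ty":0,"tz":0,"turn":0},{"tx":0,"ty":0,"tz":0,"turn":0}]'
```

```text
clock: 10.05
tool_pos: [607.8, -5.2, 197.0]
tcp_rot: [0.996, 0.094, -0.001, -0.0]
wrist_force: [0.6, 0.0, -0.8]
gripper_width: 87.4
grip_force: 0.0
clock: 10.55
tool_pos: [625.6, 156.8, 196.8]
tcp_rot: [0.995, 0.097, -0.001, -0.001]
wrist_force: [-0.4, -0.1, 0.4]
gripper_width: 88.2
grip_force: 0.0
clock: 11.05
tool_pos: [626.2, 151.5, 117.7]
tcp_rot: [0.996, 0.094, -0.001, 0.0]
wrist_force: [1.0, 0.6, 0.9]
gripper_width: 88.4
grip_force: 0.0
```

```bash
python3 -m inch '[{"tx":0.5,"ty":0,"tz":-20,"turn":0},{"tx":0,"ty":0,"tz":-18,"turn":0},{"tx":0,"ty":0,"tz":0,"turn":0},{"tx":0,"ty":0,"tz":0,"turn":0},{"tx":0,"ty":0,"tz":0,"turn":0}]' 88 25
python3 -m inch '[{"tx":0,"ty":0,"tz":0,"turn":0},{"tx":0,"ty":0,"tz":0,"turn":0},{"tx":0,"ty":0,"tz":0,"turn":0},{"tx":0,"ty":0,"tz":0,"turn":0},{"tx":0,"ty":0,"tz":0,"turn":0}]' 40 25
python3 -m inch '[{"tx":0,"ty":0,"tz":8,"turn":0},{"tx":0,"ty":0,"tz":8,"turn":0},{"tx":0,"ty":0,"tz":4,"turn":0},{"tx":0,"ty":0,"tz":0,"turn":0},{"tx":0,"ty":0,"tz":0,"turn":0}]'
python3 -m inch '[{"tx":0,"ty":0,"tz":0,"turn":0},{"tx":0,"ty":0,"tz":0,"turn":0},{"tx":0,"ty":0,"tz":0,"turn":0},{"tx":0,"ty":0,"tz":0,"turn":0}]'
```

```text
clock: 11.55
tool_pos: [628.3, 152.1, 82.2]
tcp_rot: [0.996, 0.094, 0.001, 0.0]
wrist_force: [0.0, -0.2, 1.0]
gripper_width: 88.0
grip_force: 0.0
clock: 12.05
tool_pos: [627.1, 152.2, 80.5]
tcp_rot: [0.996, 0.094, 0.0, -0.0]
wrist_force: [0.3, 0.1, 2.4]
gripper_width: 58.6
grip_force: 25.0
clock: 12.55
tool_pos: [627.1, 152.1, 100.4]
tcp_rot: [0.996, 0.094, 0.0, 0.0]
wrist_force: [0.5, 0.3, -1.2]
gripper_width: 58.6
grip_force: 25.0
clock: 12.95
tool_pos: [627.0, 152.1, 100.0]
tcp_rot: [0.996, 0.094, -0.0, -0.0]
wrist_force: [0.2, 0.4, -2.1]
gripper_width: 58.4
grip_force: 25.0
```

A is empty (about 1.7 N), so I'll set it back and heft D next.

```bash
python3 -m inch '[{"tx":0,"ty":0,"tz":-8,"turn":0},{"tx":0,"ty":0,"tz":-7,"turn":0},{"tx":0,"ty":0,"tz":-3,"turn":0},{"tx":0,"ty":0,"tz":-1,"turn":0},{"tx":0,"ty":0,"tz":0,"turn":0}]'
python3 -m inch '[{"tx":0,"ty":0,"tz":-1,"turn":0},{"tx":0,"ty":0,"tz":0,"turn":0},{"tx":0,"ty":0,"tz":0,"turn":0}]'
python3 -m inch '[{"tx":0,"ty":0,"tz":0,"turn":0},{"tx":0,"ty":0,"tz":0,"turn":0},{"tx":0,"ty":0,"tz":0,"turn":0},{"tx":0,"ty":0,"tz":0,"turn":0}]' 88
python3 -m inch '[{"tx":0,"ty":0,"tz":15,"turn":0},{"tx":0,"ty":0,"tz":25,"turn":0},{"tx":0,"ty":0,"tz":25,"turn":0},{"tx":0,"ty":0,"tz":20,"turn":0},{"tx":0,"ty":0,"tz":0,"turn":0}]'
```

```text
clock: 13.45
tool_pos: [626.9, 152.1, 80.9]
tcp_rot: [0.996, 0.094, -0.0, -0.0]
wrist_force: [-0.3, -0.1, -2.0]
gripper_width: 58.9
grip_force: 25.0
clock: 13.75
tool_pos: [627.3, 152.1, 80.5]
tcp_rot: [0.996, 0.094, 0.0, 0.0]
wrist_force: [0.1, 0.3, -0.2]
gripper_width: 58.5
grip_force: 25.0
clock: 14.15
tool_pos: [627.1, 152.1, 80.3]
tcp_rot: [0.996, 0.094, 0.0, 0.0]
wrist_force: [0.1, -0.5, -0.8]
gripper_width: 87.5
grip_force: 0.0
clock: 14.65
tool_pos: [629.5, 152.4, 170.1]
tcp_rot: [0.996, 0.094, 0.004, 0.0]
wrist_force: [0.4, -0.4, 0.9]
gripper_width: 88.1
grip_force: 0.0
```

```bash
python3 -m inch '[{"tx":-33,"ty":28,"tz":0,"turn":0},{"tx":-33,"ty":28,"tz":0,"turn":0},{"tx":-33,"ty":28,"tz":0,"turn":0},{"tx":-33,"ty":28,"tz":0,"turn":0},{"tx":0,"ty":0,"tz":0,"turn":0}]'
python3 -m inch '[{"tx":0,"ty":0,"tz":-20,"turn":0},{"tx":0,"ty":0,"tz":-20,"turn":0},{"tx":0,"ty":0,"tz":0,"turn":0},{"tx":0,"ty":0,"tz":0,"turn":0},{"tx":0,"ty":0,"tz":0,"turn":0}]'
```

```text
clock: 15.15
tool_pos: [490.5, 266.8, 164.1]
tcp_rot: [0.995, 0.096, -0.002, -0.0]
wrist_force: [1.1, -0.9, 0.8]
gripper_width: 88.1
grip_force: 0.0
clock: 15.65
tool_pos: [495.9, 264.0, 126.1]
tcp_rot: [0.996, 0.094, 0.001, -0.0]
wrist_force: [-0.4, -1.2, 0.3]
gripper_width: 87.8
grip_force: 0.0
```

```bash
python3 -m inch '[{"tx":0,"ty":0,"tz":-22,"turn":0},{"tx":0,"ty":0,"tz":-22,"turn":0},{"tx":0,"ty":0,"tz":0,"turn":0},{"tx":0,"ty":0,"tz":0,"turn":0},{"tx":0,"ty":0,"tz":0,"turn":0}]' 88 25
python3 -m inch '[{"tx":0,"ty":0,"tz":0,"turn":0},{"tx":0,"ty":0,"tz":0,"turn":0},{"tx":0,"ty":0,"tz":0,"turn":0},{"tx":0,"ty":0,"tz":0,"turn":0},{"tx":0,"ty":0,"tz":0,"turn":0}]' 40 25
python3 -m inch '[{"tx":0,"ty":0,"tz":8,"turn":0},{"tx":0,"ty":0,"tz":8,"turn":0},{"tx":0,"ty":0,"tz":4,"turn":0},{"tx":0,"ty":0,"tz":0,"turn":0},{"tx":0,"ty":0,"tz":0,"turn":0}]'
python3 -m inch '[{"tx":0,"ty":0,"tz":0,"turn":0},{"tx":0,"ty":0,"tz":0,"turn":0},{"tx":0,"ty":0,"tz":0,"turn":0},{"tx":0,"ty":0,"tz":0,"turn":0}]'
```

```text
clock: 16.15
tool_pos: [496.2, 264.4, 82.8]
tcp_rot: [0.996, 0.094, 0.001, -0.0]
wrist_force: [-0.5, 0.1, 0.4]
gripper_width: 88.0
grip_force: 0.0
clock: 16.65
tool_pos: [495.2, 264.3, 81.6]
tcp_rot: [0.996, 0.094, 0.0, -0.0]
wrist_force: [-0.1, 0.2, 2.7]
gripper_width: 60.4
grip_force: 25.0
clock: 17.15
tool_pos: [494.9, 264.1, 101.2]
tcp_rot: [0.996, 0.094, -0.0, -0.0]
wrist_force: [-0.2, 1.2, -4.4]
gripper_width: 59.8
grip_force: 25.0
clock: 17.55
tool_pos: [495.0, 264.1, 101.1]
tcp_rot: [0.996, 0.094, -0.0, 0.0]
wrist_force: [0.6, 0.3, -4.2]
gripper_width: 59.6
grip_force: 25.0
```

D is loaded too. I'll take it to the near slot.

```bash
python3 -m inch '[{"tx":0,"ty":0,"tz":15,"turn":0},{"tx":0,"ty":0,"tz":27,"turn":0},{"tx":0,"ty":0,"tz":27,"turn":0},{"tx":0,"ty":-10,"tz":15,"turn":0},{"tx":0,"ty":-25,"tz":0,"turn":0}]'
python3 -m inch '[{"tx":0,"ty":-38,"tz":0,"turn":0},{"tx":1,"ty":-42,"tz":0,"turn":0},{"tx":1,"ty":-42,"tz":0,"turn":0},{"tx":1,"ty":-42,"tz":0,"turn":0},{"tx":1,"ty":-42,"tz":0,"turn":0}]'
python3 -m inch '[{"tx":1,"ty":-42,"tz":0,"turn":0},{"tx":0,"ty":-42,"tz":0,"turn":0},{"tx":0,"ty":-42,"tz":0,"turn":0},{"tx":0,"ty":-42,"tz":0,"turn":0},{"tx":0,"ty":-42,"tz":0,"turn":0}]'
python3 -m inch '[{"tx":0,"ty":-24,"tz":0,"turn":0},{"tx":0,"ty":-12,"tz":0,"turn":0},{"tx":0,"ty":0,"tz":0,"turn":0},{"tx":0,"ty":0,"tz":0,"turn":0},{"tx":0,"ty":0,"tz":0,"turn":0}]'
```

```text
clock: 18.05
tool_pos: [496.8, 230.0, 189.1]
tcp_rot: [0.995, 0.095, 0.003, -0.001]
wrist_force: [0.3, -1.1, -4.5]
gripper_width: 59.8
grip_force: 25.0
clock: 18.55
tool_pos: [498.5, 21.0, 185.8]
tcp_rot: [0.996, 0.094, 0.0, 0.0]
wrist_force: [1.5, 0.0, -3.5]
gripper_width: 60.3
grip_force: 25.0
clock: 19.05
tool_pos: [499.2, -189.0, 185.7]
tcp_rot: [0.996, 0.094, 0.0, 0.0]
wrist_force: [1.0, 0.2, -4.2]
gripper_width: 60.0
grip_force: 25.0
clock: 19.55
tool_pos: [499.9, -221.3, 185.1]
tcp_rot: [0.995, 0.095, -0.0, -0.0]
wrist_force: [0.3, 0.5, -4.9]
gripper_width: 59.9
grip_force: 25.0
```

```bash
python3 - <<'E'
from h import *
c=camera("top"); cv2.imwrite("pics/top1.png",c["image"][:,:,::-1]); o=get_obs(); print(o["tool_pos"],o["wrist_force"])
E
```

```text
[ 500.04687785 -221.36548898  185.1498977 ] [ 0.9303818   0.5500829  -4.78404924]
```

View pics/top1.png

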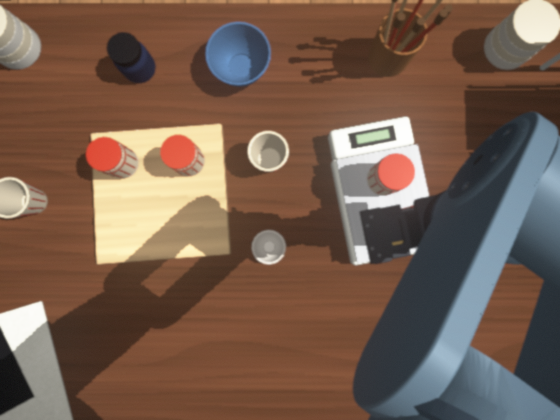

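The first jar stands upright on the far half of the pan (lid at 395,173), the cup and dish haven't moved, and the gripper is over the near half. Lowering now.

```bash
python3 -m inch '[{"tx":0,"ty":-1.5,"tz":-15,"turn":0},{"tx":0,"ty":0,"tz":-22,"turn":0},{"tx":0,"ty":0,"tz":-15,"turn":0},{"tx":0,"ty":0,"tz":-6,"turn":0},{"tx":0,"ty":0,"tz":0,"turn":0}]'
python3 -m inch '[{"tx":0,"ty":0,"tz":-2,"turn":0},{"tx":0,"ty":0,"tz":-2,"turn":0},{"tx":0,"ty":0,"tz":-1,"turn":0},{"tx":0,"ty":0,"tz":0,"turn":0},{"tx":0,"ty":0,"tz":0,"turn":0}]'
python3 -m inch '[{"tx":0,"ty":0,"tz":-1,"turn":0},{"tx":0,"ty":0,"tz":-1,"turn":0},{"tx":0,"ty":0,"tz":-1,"turn":0},{"tx":0,"ty":0,"tz":0,"turn":0},{"tx":0,"ty":0,"tz":0,"turn":0}]'
```

```text
clock: 20.1
tool_pos: [499.4, -223.6, 125.7]
tcp_rot: [0.996, 0.094, -0.001, -0.001]
wrist_force: [0.2, -0.3, -4.0]
gripper_width: 59.7
grip_force: 25.0
clock: 20.6
tool_pos: [500.2, -224.5, 122.5]
tcp_rot: [0.996, 0.094, 0.0, 0.0]
wrist_force: [-0.2, 0.3, -4.9]
gripper_width: 60.0
grip_force: 25.0
clock: 21.1
tool_pos: [500.0, -224.3, 119.2]
tcp_rot: [0.996, 0.094, -0.0, -0.0]
wrist_force: [0.1, -0.9, -4.7]
gripper_width: 59.8
grip_force: 25.0
```

```bash
python3 -m inch '[{"tx":0,"ty":0,"tz":-1,"turn":0},{"tx":0,"ty":0,"tz":-1,"turn":0},{"tx":0,"ty":0,"tz":0,"turn":0},{"tx":0,"ty":0,"tz":0,"turn":0}]'
python3 -m inch '[{"tx":0,"ty":0,"tz":-1,"turn":0},{"tx":0,"ty":0,"tz":0,"turn":0},{"tx":0,"ty":0,"tz":0,"turn":0}]'
```

```text
clock: 21.5
tool_pos: [500.1, -224.4, 117.4]
tcp_rot: [0.996, 0.094, 0.0, 0.0]
wrist_force: [-0.4, 0.5, -1.4]
gripper_width: 60.0
grip_force: 25.0
clock: 21.8
tool_pos: [500.1, -224.5, 116.4]
tcp_rot: [0.996, 0.094, 0.0, 0.0]
wrist_force: [-1.6, 0.6, -0.6]
gripper_width: 60.0
grip_force: 25.0
```

```bash
python3 -m inch '[{"tx":0,"ty":0,"tz":-0.5,"turn":0},{"tx":0,"ty":0,"tz":0,"turn":0},{"tx":0,"ty":0,"tz":0,"turn":0}]'
python3 -m inch '[{"tx":0,"ty":0,"tz":0,"turn":0},{"tx":0,"ty":0,"tz":0,"turn":0},{"tx":0,"ty":0,"tz":0,"turn":0},{"tx":0,"ty":0,"tz":0,"turn":0}]' 88
python3 -m inch '[{"tx":0,"ty":0,"tz":15,"turn":0},{"tx":0,"ty":0,"tz":25,"turn":0},{"tx":0,"ty":0,"tz":25,"turn":0},{"tx":0,"ty":0,"tz":25,"turn":0},{"tx":0,"ty":0,"tz":0,"turn":0}]'
python3 -m inch '[{"tx":-15,"ty":-40,"tz":0,"turn":0},{"tx":-15,"ty":-40,"tz":0,"turn":0},{"tx":-15,"ty":-40,"tz":0,"turn":0},{"tx":-15,"ty":-40,"tz":0,"turn":0},{"tx":-15,"ty":-40,"tz":0,"turn":0}]'
python3 -m inch '[{"tx":-15,"ty":-40,"tz":0,"turn":0},{"tx":-15,"ty":-30,"tz":0,"turn":0},{"tx":0,"ty":0,"tz":0,"turn":0},{"tx":0,"ty":0,"tz":0,"turn":0},{"tx":0,"ty":0,"tz":0,"turn":0}]'
python3 - <<'E'
from h import *
c=camera("top"); cv2.imwrite("pics/top2.png",c["image"][:,:,::-1]); W=cloud(c); im=c["image"].astype(int)
red=(im[...,0]>im[...,1]+60)&(W[...,2]>90)&(W[...,2]<160)
n,l,s,ce=cv2.connectedComponentsWithStats(red.astype(np.uint8))
for i in range(1,n):
    if s[i,4]>60: p=W[l==i]; print(np.nanmedian(p,0).round(1))
c=camera("scene"); cv2.imwrite("pics/scene2.png",c["image"][:,:,::-1])
E
```

```text
clock: 22.1
tool_pos: [500.1, -224.4, 115.8]
tcp_rot: [0.996, 0.094, 0.0, 0.0]
wrist_force: [-0.3, 0.1, -0.3]
gripper_width: 60.2
grip_force: 25.0
clock: 22.5
tool_pos: [500.2, -224.5, 115.8]
tcp_rot: [0.996, 0.094, 0.0, 0.0]
wrist_force: [-0.6, -1.2, 0.7]
gripper_width: 87.7
grip_force: 0.0
clock: 23.0
tool_pos: [502.2, -225.9, 210.8]
tcp_rot: [0.996, 0.094, 0.003, 0.003]
wrist_force: [-0.1, 0.1, -0.4]
gripper_width: 87.9
grip_force: 0.0
clock: 23.5
tool_pos: [424.1, -425.5, 205.2]
tcp_rot: [0.996, 0.094, -0.0, -0.0]
wrist_force: [1.2, 0.6, 0.4]
gripper_width: 87.9
grip_force: 0.0
clock: 24.0
tool_pos: [395.4, -493.1, 205.2]
tcp_rot: [0.996, 0.095, -0.0, -0.001]
wrist_force: [0.2, 0.6, -0.3]
gripper_width: 88.4
grip_force: 0.0
[627.6 151.5 101.6]
[623.5 276.4 101.6]
[ 586.2 -206.6  136. ]
[ 499.8 -223.4  136.1]
```

View pics/scene2.png

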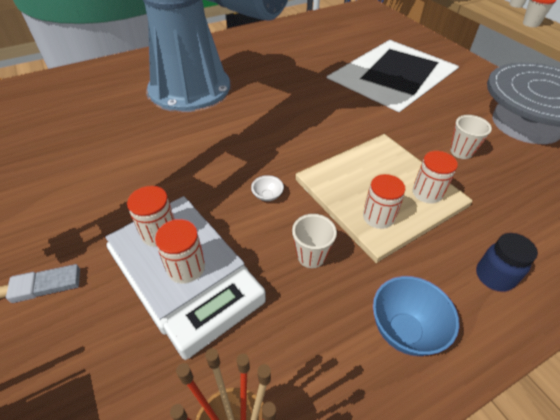

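Both jars are upright on the pan (lids at 148,200 and 178,237). The pan has sunk 8 mm, about 9.6 N, which fits two loaded jars. The empties, cup and dish are where they were.

```bash
python3 -c "
from station import *
print(hand_in())"
```

```text
the job is handed in; nothing more can be done
None
```

The job is handed in: both loaded jars stand upright on the scale's pan, the two empty jars are still in place on the board, and the cup and dish were not moved (about 24 s used, no verdict returned).

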